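Turn the die plate over with the lifter

ROBOT

A 6-joint arm with a two-finger parallel gripper is mounted at the origin on the work surface. World frame = base frame: x ahead of the robot, y to its left, z up, the work surface at z = 0. Lengths are in m, angles in degrees, forces in N, time in s.
With the tool pointing down it reaches from about 0.375 to 0.75 m from the base axis. Payload 9 kg.
Tool frame: the origin (TCP) lies where the fingers leave the gripper's body, on its centre line; the fingertips stand 73 mm ahead of it and the grasp point (between the pads) lies 54 mm ahead of it (robot.tip_reach is the distance from the TCP to the fingertips, in m); z points along the fingers, y is the line along which they close (so a half turn about z gives the same grasp; the last joint's range is limited). The gripper opens to 85 mm and grips with 20 to 120 N. Pads are 22 mm wide; open, the fingers measure 114 mm over their backs; the gripper's body (76 mm by 85 mm) begins 54 mm behind the grasp point. The pads swing forward as they close: fully open they stand 13 mm farther back than shut.
Start: joints at [61.266, 5.964, 5.575, 89.605, 0, 77.527], TCP at [0.168, 0.576, 0.304] pointing down, gripper open.
Joint ranges: [-171.21, 171.21], [-48.23, 106.86], [-62.78, 66.21], [-105.2, 120.99], [-86.42, 89.51], [-180, 180]. Speed limits (degrees/s): [127.2, 127.2, 147.25, 180, 180, 180].

INTERFACE

Orientations are given as [roll, pitch, yaw] about the fixed x, y, z axes, in that order (R = Rz(yaw) Ry(pitch) Rx(roll)).
In Python, from plant import robot gives the robot as it stands. Calls block until the motion is done:
- robot.move_pose(position, orientation): joint-space move of the TCP to a pose.
- robot.line_to(position, vel=0.15, rotation=None, guard=None): straight line of the TCP; rotation=None keeps the orientation; vel is the mean speed in m/s. With guard (N) it stops when the force on the tool has changed by that much, and returns True; else False.
- robot.goto_joints(angles): joint-space move.
- robot.set_gripper(opening): finger opening in m; the grip force is fixed at half the most; returns when the fingers have stopped.
- robot.pause(seconds).
- robot.ik(position, orientation): joint angles nearest the present ones, or None.
- robot.observe(): the state.
- robot.grab_frame(name): name is "scene" or "top" or "wrist"; returns the picture (420x560x3 uint8, blue, green, red); there is no depth.
- robot.get_calibration(name): a dict with "vertical_fov" (degrees; the focal length in pixels is half the picture's height over the tangent of half this angle, whatever the lens; pixels are square), "cx", "cy" (the principal point, pixels), "rvec" (rotation vector, rad) and "tvec" (3), from world to camera coordinates, as OpenCV has them. Camera axes: x right, y down, z forward; pixel columns grow to the right and rows downward; lengths in m; the calibration is good to about 2 mm. A picture is of the moment at which its call begins: read the wrist's pose just before it. get_calibration takes no time and is no camera call; for the wrist camera it gives the pose at the moment of the call.
A pose or a line that the arm cannot do raises robot.IKError and nothing moves.
- robot.job_done(): hands the job in; it is judged then, once.
The state is a dict: "time": time; "q": joint angles; "qvel": joint speeds; "joint_torque": joint torques, N m; "tool_pos": TCP position; "tcp_rot": TCP orientation; "ft_force": force on the tool from outside, world axes, zero at the start; "torque": the same for the moment, N m; "gripper_width": finger opening in m; "gripper_force": force on a finger pad.
Only numpy, scipy, OpenCV 4.12 (cv2) and the standard library are available. Lean on these libraries where they do the work, as an engineer would, in place of code of your own. Each camera call takes 0.05 s, during which the arm holds its last target. There are 200 camera calls.

TASK

The steel die plate lies pad side down on the low bed of the wooden turnover board. Take the thin lifter out of its tray, slide its blade gently along the bed under the edge of the plate that faces away from the step, push the plate snug against the step, and tip it over the step so that it ends lying flat on the ledge with its pad up; then lay the lifter back flat in its tray. Do not touch the plate with the gripper, never press or push hard with the blade (less than about 15 N on plate or board), and leave everything else where it is.

Things in the scene. Friction and masses are not known exactly. Their poses are not given: they have to be found in the camera images.
- bed (a point): Fixed wooden turnover board, 225 x 170 mm. Point on its level low bed (10 mm above the bench; bed from x = -100 mm to the step). x is level, from the bed towards the step and ledge; y along the step; z up. On it is clamped a paler ledge block, 8 mm high, 95 mm long, rail 12 mm high at its far end. Its upright near face is the step: somewhere at x = 0 to 24 mm, different each time, not measured: feel for it.
- plate: Loose steel die plate, 0.18 to 0.29 kg: 60 (x) x 70 (y) x 5 mm, pad 40 x 46 x 4 mm centred on one face. Origin: centre of the pad's face; z from pad to plain face: up at start (pad down). Starts on the bed short of the step, x roughly as the board's; its 10 mm lip stands 4 mm over the bed. Pushed on the pad it slides to the step; lifted by the -x lip it pivots there and tips over 10 degrees past upright.
- lifter_grip (a point): Grip point of the lifter, a rigid 0.14 kg tool: steel blade 115 x 30 x 2.5 mm lying flat, on it an upright wooden handle 24 (x) x 14 (y) x 56 mm. Point on the handle's axis, 38 mm above the blade's underside, 20.5 mm below the handle's top, 85 mm behind the tip. x along the blade to its tip, y across (pinch this way), z up.
- lifter_tip (a point): Middle of the tip edge of the lifter's blade, at its underside; axes as for lifter_grip. The blade is 2.5 mm thick and square-ended.
- lifter_blade (a point): Centre of the underside of the lifter's blade: 27.5 mm ahead of lifter_grip and 38 mm below it.
- tray_in (a point): The lifter's tray, fixed: a shallow painted open tray, inside 150 (x) x 56 (y) mm, floor 5 mm and rims 14 mm above the bench. This point is the centre of its inner floor; x along its length, z up.
- ferrule: Bystander: loose steel ring 28 mm across, 30 mm tall, standing on the ledge of the board beside the plate's landing place. Origin at its underside.
- adapter: Bystander: loose brass adapter 26 mm across, 32 mm tall, standing on the low bed beside the plate. Origin at its underside.
- jar: Bystander: jar 64 mm across, 75 mm tall.
- wrench: Bystander: wrench 170 mm long lying on the bench.
- driver: Bystander: screwdriver 190 mm long lying on the bench.
- coupling: Bystander: steel coupling 42 mm across, 45 mm tall.
- offcut: Bystander: wood offcut 90 x 40 x 20 mm.
Not all that is in view belongs to the job. Leave any green look-alike of the part that bears tray_in alone.

How it is judged (in metres and radians):
On the way, in this order (a step that is already met when the one before it is completed fails the run):
1. the blade's tip is under the plate's lip on the side away from the step, the plate still lying pad down (x of lifter_tip in the frame of plate between -0.03 and -0.018 m and y of lifter_tip in the frame of plate between -0.035 and 0.035 m and z of lifter_tip in the frame of plate below 0.004 m and angle between plate's own z axis and vertical below 0.35 rad), for 0.05 s.
2. the plate is raised past 50 degrees, borne by the lifter (angle between plate's own z axis and vertical between 0.87 and 1.9 rad and contact force between lifter and plate above 0.1 N), for 0.05 s.
3. the plate lies pad up on the ledge (angle between plate's own z axis and vertical above 3.04 rad and x of plate in the frame of bed between 0.01 and 0.085 m and y of plate in the frame of bed between -0.045 and 0.045 m and z of plate in the frame of bed between 0.014 and 0.021 m), for 0.2 s.
At the end, for the whole second after the job is handed in: The plate lies flat (within 5 degrees) and still on the ledge, pad up: pad face 14 to 21 mm above the bed, middle 10 to 85 mm beyond bed along x, within 45 mm across. The lifter lies flat and still on its tray's floor, blade centre within 30 mm of the tray's centre (all of step 3 and linear speed of each of plate, lifter below 0.02 m/s and horizontal distance between lifter_blade and tray_in below 0.03 m and z of lifter_blade in the frame of tray_in below 0.004 m and angle between lifter_blade's own z axis and vertical below 0.06 rad); the robot touches nothing.
It fails at once if the gripper or arm touches the plate (contact force between any of the fingers, the arm and plate above 0.5 N).
It fails at once if the lifter bears on the plate with more than 15 N (contact force between lifter and plate above 15 N).
It fails at once if the lifter bears on the turnover board with more than 15 N (contact force between lifter and board above 15 N).
It fails at once if a bystander is moved by more than 30 mm (distance of any of ferrule, adapter, jar, wrench, driver, coupling, offcut from where it was at the start of the episode above 0.03 m).
It also fails if it takes over 72 s, if anything falls off the work surface, if the arm or the gripper's body presses on something with over 40 N, if the wrist force passes 120 N, or if a joint passes its speed limit or range.

## Working session

There is one attempt and no reset: what is moved stays moved. The work goes in short steps, each a Python script; the robot and the scene stay as the last script left them, time stands still between calls to the robot, and variables do not carry over. Pictures are saved under pics/ and viewed, at most 10 in all, crops included, and the job is handed in when it is done.

```bash
ls; mkdir -p pics; python3 - <<'E'
from plant import robot
import cv2,numpy as np
for n in("scene","top"):
    f=robot.grab_frame(n); cv2.imwrite(f"pics/{n}.png",f)
    print(n,robot.get_calibration(n))
print(robot.observe()["time"])
E
```

```text
pics
scene {'vertical_fov': 44.4060060068139, 'cx': 281.3086349473764, 'cy': 211.3740866837619, 'rvec': array([ 2.25678461,  0.74991285, -0.31179806]), 'tvec': array([-0.42766405, -0.23952183,  1.48605252])}
top {'vertical_fov': 43.74670745321133, 'cx': 275.3252913164508, 'cy': 204.9240452503327, 'rvec': array([ 2.10911915, -2.12978297,  0.17717459]), 'tvec': array([-0.02889433,  0.5860959 ,  1.57044836])}
0.1
```

View pics/top.png

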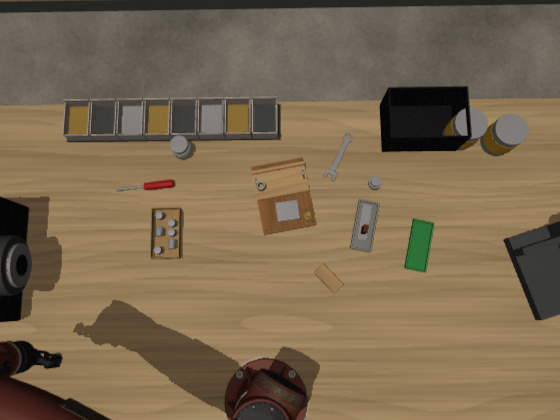

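View pics/scene.png

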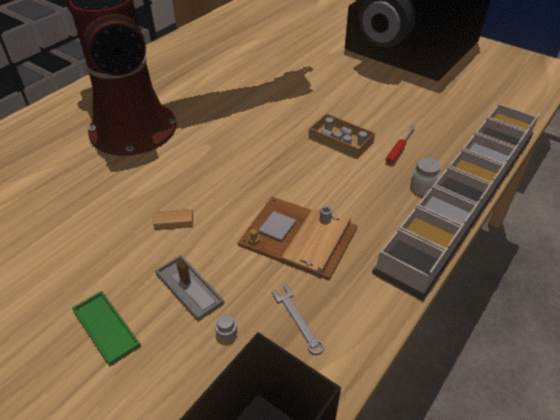

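Top view: a grey tray with the lifter is at (365,226), and an empty green look-alike is at (419,246). The grey one holds the lifter, so that is the tray. The board is centred near (287,197), with the plate at (288,210), the adapter at (308,216) and the ferrule at (262,186). The ledge is on the far (+x) side. I'll confirm with an enlarged crop.

```bash
cat > h.py <<'E'
import cv2,numpy as np
from plant import robot
def cam(n):
    c=robot.get_calibration(n); f=210/np.tan(np.radians(c["vertical_fov"]/2))
    R,_=cv2.Rodrigues(np.array(c["rvec"])); return f,c["cx"],c["cy"],R,np.array(c["tvec"]).ravel()
def ray(C,px,z):
    f,cx,cy,R,t=C; d=R.T@np.array([(px[0]-cx)/f,(px[1]-cy)/f,1]); o=-R.T@t
    return o+d*(z-o[2])/d[2]
def proj(C,P):
    f,cx,cy,R,t=C; p=R@np.array(P)+t; return np.array([f*p[0]/p[2]+cx,f*p[1]/p[2]+cy])
E
python3 - <<'E'
from h import *
C=cam("top")
for n,p,z in [("tray",(365,226),.014),("handle",(365,229),.06),("boardctr",(285,197),.01),("plate",(288,210),.019),("adap",(308,216),.04),("ferr",(262,186),.05)]: print(n,ray(C,p,z).round(3))
im=cv2.imread("pics/top.png")[145:265,240:400]
cv2.imwrite("pics/crop1.png",cv2.resize(im,(800,600),interpolation=cv2.INTER_CUBIC))
E
```

```text
tray [ 0.522 -0.316  0.014]
handle [ 0.507 -0.308  0.06 ]
boardctr [ 0.619 -0.065  0.01 ]
plate [ 0.575 -0.074  0.019]
adap [ 0.552 -0.136  0.04 ]
ferr [0.647 0.007 0.05 ]
```

View pics/crop1.png

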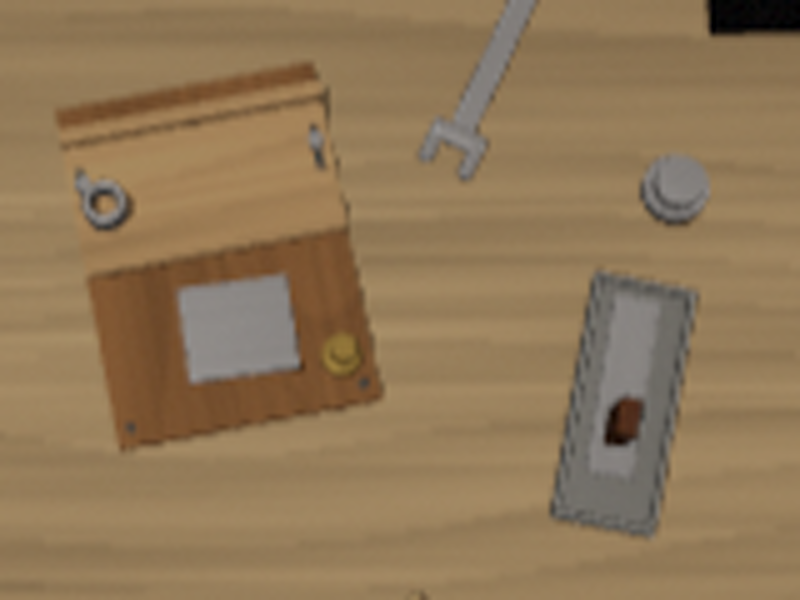

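The crop shows the grey tray with the lifter, blade tip up and to the right at (635,290) and handle at (625,420). The board is rotated about +12°. The plate is at (240,330), the step line runs from (90,275) to (348,230), the adapter is at (342,353) and the ferrule at (105,203). I'll look closer with the wrist camera from between the board and the tray.

```bash
python3 - <<'E'
from h import *
o=robot.observe(); print(o["tcp_rot"])
robot.move_pose([0.53,-0.17,0.40],[180,0,0]); o=robot.observe(); print(o["time"],o["q"],o["tool_pos"])
C=cam("wrist"); f=robot.grab_frame("wrist"); cv2.imwrite("pics/w1.png",f)
import pickle; pickle.dump(C,open("w1.pkl","wb"))
print("cam pos",-C[3].T@C[4],"axis",C[3][2],C[0])
for p in [(.58,-.07,.019),(.522,-.316,.014)]: print(proj(C,p))
E
```

```text
[-1.79932595e+02 -1.73712102e-02  1.63738467e+02]
3.0333 [-3.11803193e+01  1.00436824e+00  1.05362320e+01  9.95360692e+01
  7.09303832e-03  1.48742975e+02] [ 0.53018661 -0.16932729  0.39998205]
cam pos [ 0.6074735  -0.16872045  0.46975925] axis [-3.01577857e-01  4.62107942e-04 -9.53441442e-01] 319.1744107062741
[210.62328978 131.81957416]
[384.55775129 173.48619996]
```

View pics/w1.png

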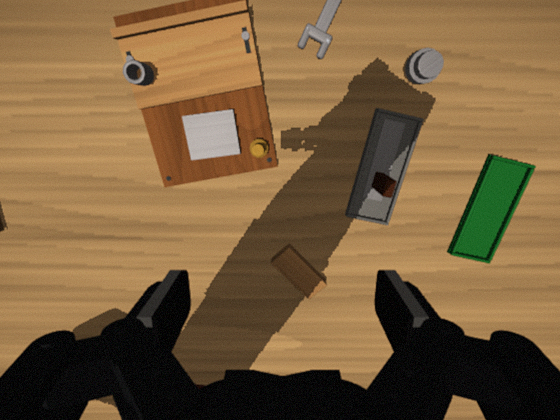

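The wrist view shows everything. The plate is at (211,135), the step line runs from (141,107) to (265,85), the adapter is at (259,148) and the ferrule at (137,71). The tray is at (384,165) with the handle at (384,184), and the green look-alike at (491,208). Next I'll measure by masks.

```bash
python3 - <<'E'
from h import *
import pickle
C=pickle.load(open("w1.pkl","rb")); im=cv2.imread("pics/w1.png"); hsv=cv2.cvtColor(im,cv2.COLOR_BGR2HSV)
def box(m,win,z,name):
    x0,y0,x1,y1=win; k=np.zeros_like(m); k[y0:y1,x0:x1]=m[y0:y1,x0:x1]
    c=max(cv2.findContours(k,0,2)[0],key=cv2.contourArea)
    P=np.array([ray(C,p[0],z)[:2] for p in c.astype(float)])*1000
    r=cv2.minAreaRect(P.astype(np.float32)); 
    print(name,"ctr",np.round(r[0],1),"size",np.round(r[1],1),"ang",round(r[2],1),"px",c[:,0].min(0),c[:,0].max(0)); return P
H,S,V=cv2.split(hsv)
box(((S<40)&(V>120)).astype(np.uint8),(170,95,250,170),.019,"plate 60x70")
box(((S<40)&(V<250)).astype(np.uint8),(335,100,435,230),.014,"tray 156x62?")
box(((S>110)&(V<90)).astype(np.uint8),(360,160,410,205),.06,"handle")
# board bed: dark brown high sat
b=((S>135)&(V>60)).astype(np.uint8)
P=box(b,(100,60,290,195),.01,"bed")
# step: paler/dark transitions down columns, at ledge top z .018
g=V.astype(float)
pts=[]
for x in range(150,262,6):
    col=cv2.GaussianBlur(g,(3,3),0)[75:120,x]; y=75+np.argmin(np.diff(col))+.5; pts.append((x,y))
Q=np.array([ray(C,p,.018)[:2] for p in pts])*1000
vx,vy,x0,y0=cv2.fitLine(Q.astype(np.float32),cv2.DIST_HUBER,0,.01,.01).ravel()
print("step dir",np.degrees(np.arctan2(vy,vx)),x0,y0)
print(np.round(Q[::3],1).tolist())
for n,p,z in [("LLscrew",(169,178),.01),("LR corner",(277,166),.01),("LL corner",(165,186),.01),("UL",(114,16),.03),("UR",(250,-2),.03),("trUL",(377,109),.014),("trUR",(422,121),.014),("trLR",(388,223),.014),("trLL",(346,214),.014),("adapt",(259,147),.04)]: print(n,(ray(C,p,z)*1000).round(0))
cv2.imwrite("pics/c2.png",cv2.resize(im[95:235,320:460],(600,600),interpolation=cv2.INTER_CUBIC))
E
```

```text
plate 60x70 ctr [576.2 -70.6] size [59.4 69.4] ang 7.6 px [183 109] [239 159]
tray 156x62? ctr [ 528.1 -311.3] size [ 66.8 157.1] ang 77.8 px [346 109] [422 224]
handle ctr [ 515.8 -301.3] size [35.3 23.3] ang 58.9 px [372 172] [395 196]
bed ctr [598.7 -61. ] size [171.6 179.9] ang 10.3 px [129  60] [277 187]
step dir -79.58341 629.39014 -75.12259
[[614.1, 9.5], [618.0, -15.1], [623.1, -39.7], [626.9, -64.0], [632.0, -88.3], [635.7, -112.3], [640.7, -136.2]]
LLscrew [514.  -3.  10.]
LR corner [ 532. -161.   10.]
LL corner [502.   4.  10.]
UL [717.  36.  30.]
UR [ 736. -129.   30.]
trUL [ 610. -297.   14.]
trUR [ 595. -360.   14.]
trLR [ 446. -329.   14.]
trLL [ 460. -264.   14.]
adapt [ 562. -138.   40.]
```

View pics/c2.png

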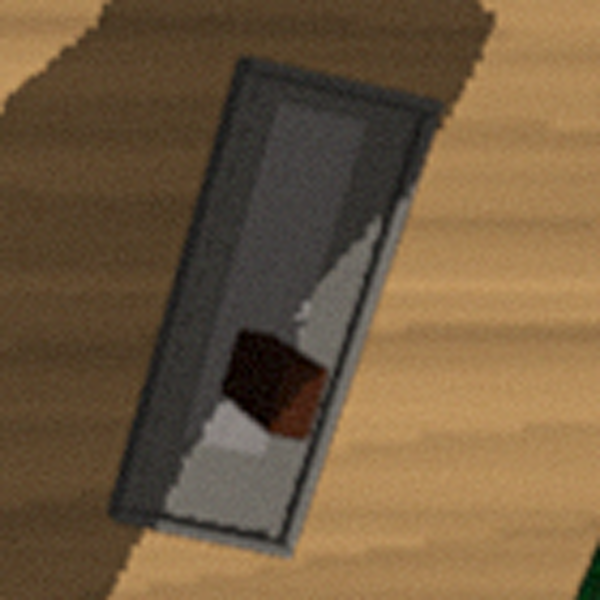

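The crop shows the blade, with tip corners at about (278,100) and (365,118) and rear corners at about (190,440) and (265,452). The handle is the dark block between. I'll compute the lifter pose from the blade and then move above the handle.

```bash
python3 - <<'E'
from h import *
import pickle
C=pickle.load(open("w1.pkl","rb"))
u=lambda p:ray(C,(320+p[0]/4.2857-.4,95+p[1]/4.2857-.4),.0075)[:2]
a,b,c,d=[u(p) for p in [(278,100),(365,118),(190,440),(265,452)]]
tip,rear=(a+b)/2,(c+d)/2; v=tip-rear
print(tip,rear,"len",np.linalg.norm(v),"w",np.linalg.norm(a-b),np.linalg.norm(c-d),"yaw",np.degrees(np.arctan2(v[1],v[0])))
ya=np.degrees(np.arctan2(*(a-c)[::-1])),np.degrees(np.arctan2(*(b-d)[::-1])); print(ya)
ang=np.radians(np.degrees(np.arctan2(v[1],v[0]))); e=np.array([np.cos(ang),np.sin(ang)])
g=(tip-85e-3*e+rear+30e-3*e)/2; print("grip",g)
# predicted projections of handle top corners
n=np.array([-e[1],e[0]])
for sx in(-12,12):
  for sy in(-7,7):
    q=g+(sx*e+sy*n)*1e-3; p=proj(C,[q[0],q[1],.0635]); print((p-[320,95])*4.2857)
for yaw in (np.degrees(ang),np.degrees(ang)-180):
    print(robot.ik([g[0],g[1],.097],[180,0,yaw]))
for t in range(0,31,10):
    for yw in (10,):
        Y=np.radians(yw); print(t,robot.ik([.50,-.085,.13],[180,-t,yw]))
E
```

```text
[ 0.59594166 -0.32464955] [ 0.48261154 -0.30412025] len 0.11517451398488124 w 0.02937425076824389 0.02693852319998976 yaw -10.267561873862977
(np.float64(-9.663003707259243), np.float64(-10.876627330152889))
grip [ 0.51221698 -0.30948315]
[312.62285138 440.0686376 ]
[268.53799011 432.06246419]
[335.20153247 364.44516543]
[290.39541387 356.16363737]
[-43.64747484   9.61168984 -12.19732271  68.19098745   0.
 146.62008703]
[-43.64747484   9.61168984 -12.19732271  68.19098745   0.
 -33.37991297]
0 [-24.45326502  -7.89402175 -26.31748292  71.57653883   0.
 145.54673498]
10 [-27.31065756 -18.44528408 -35.88043039  64.5815571    6.04182806
 143.11133243]
20 [-30.54337965 -29.17769543 -45.40597074  58.31102077  12.84540243
 141.20752081]
30 [-34.09080087 -40.35912021 -55.01380487  52.82275658  20.35884668
 140.00444548]
```

```bash
cat >> h.py <<'E'
from scipy.spatial.transform import Rotation as Ro
def tcp(T,phi,yaw,off=(-.085,0,.092)):
    return np.array(T)+Ro.from_euler("xyz",[0,-phi,yaw],degrees=True).apply(off), [180,-phi,yaw]
E
python3 - <<'E'
from h import *
g=[.5122,-.3095]; yaw=-10.3
robot.move_pose([*g,.17],[180,0,yaw]); robot.line_to([*g,.097],vel=.08); 
robot.set_gripper(.0); o=robot.observe(); print(o["time"],o["gripper_width"],o["gripper_force"],o["tool_pos"],o["ft_force"])
robot.line_to([*g,.17],vel=.08); o=robot.observe(); print(o["time"],o["gripper_width"],o["ft_force"])
e=np.array([np.cos(np.radians(9.)),np.sin(np.radians(9.)),0])
T=np.array([.5762,-.0706,.03])-e*.046
p,r=tcp(T,0,9.); robot.move_pose(p+[0,0,.06],r); o=robot.observe(); print(o["time"])
robot.line_to(p,vel=.08); o=robot.observe(); print(o["time"],o["ft_force"])
C=cam("wrist"); cv2.imwrite("pics/w2.png",robot.grab_frame("wrist")); print("tip px pred (top edge)",proj(C,T+[0,0,.0025]), "plate ctr",proj(C,[.5762,-.0706,.019]))
E
```

```text
5.85 0.013246517255601624 58.75166058540344 [ 0.51224713 -0.30958595  0.0971101 ] [0.2671107  0.22767484 1.40134793]
6.9167 0.013591887115057653 [ 0.36975959 -0.1282807  -1.34675382]
7.825
8.725 [ 0.13202284 -0.22624048 -1.44714385]
tip px pred (top edge) [283.24839979  94.76193072] plate ctr [283.4186677   -8.52319302]
```

View pics/w2.png

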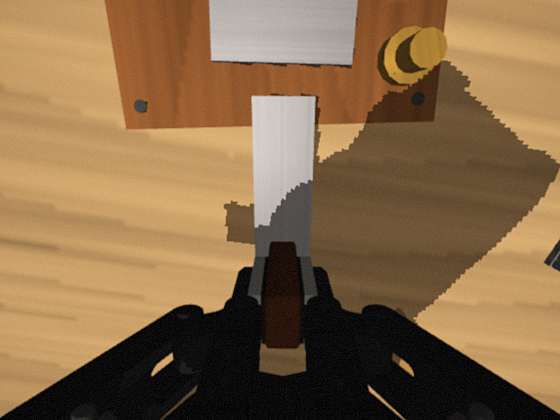

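The tip appears at (284,96) where (283,95) was predicted, so the grasp is good. The blade is centred on the plate's near edge at (283,64), and the adapter at (410,52) is clear. Next: touch down, then slide in.

```bash
python3 - <<'E'
from h import *
o=robot.observe(); p=np.array(o["tool_pos"]); f0=np.array(o["ft_force"])
hit=robot.line_to(p-[0,0,.024],vel=.012,guard=1.5); o=robot.observe(); q=np.array(o["tool_pos"]); 
print(hit,o["time"],"tip z",q[2]-.092,np.array(o["ft_force"])-f0)
q[2]+=.0005; robot.line_to(q,vel=.01); o=robot.observe(); print(np.array(o["ft_force"])-f0,o["tool_pos"][2]-.092)
e=np.array([np.cos(np.radians(9.7)),np.sin(np.radians(9.7)),0])
q=np.array(o["tool_pos"]); hit=robot.line_to(q+e*.085,vel=.02,guard=3.5); o=robot.observe()
d=np.array(o["tool_pos"])-q; print(hit,o["time"],"travel",d, np.linalg.norm(d),np.array(o["ft_force"])-f0)
T=np.array(o["tool_pos"])+Ro.from_euler("z",9,degrees=True).apply([.085,0,-.092]); print("tip",T)
C=cam("wrist"); cv2.imwrite("pics/w3.png",robot.grab_frame("wrist"))
E
```

```text
True 10.2667 tip z 0.009799271193901976 [ 0.05631436 -1.37049113  3.77502466]
[ 1.24385572 -0.58753288  0.77088782] 0.010106366279260315
True 12.8917 travel [ 4.62657990e-02  7.74075915e-03 -1.46494982e-05] 0.0469088874448129 [ 0.62926583 -0.88433377  4.12553774]
tip [ 0.57715558 -0.0701485   0.01009172]
```

View pics/w3.png

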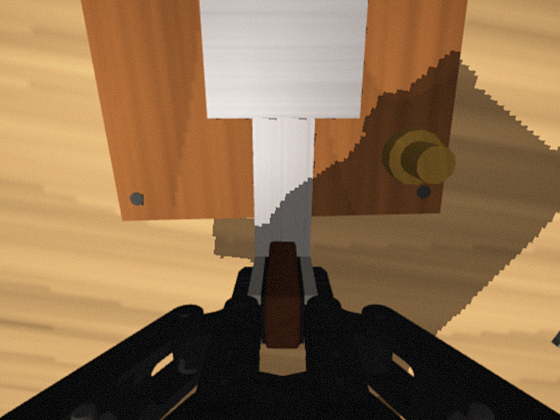

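The blade is under the lip, with the plate edge at (285,117), and the plate has moved close to the step. But the force is mostly vertical, so the blade is rubbing the bed. I'll raise it slightly and feel for the step again.

```bash
python3 - <<'E'
from h import *
e=np.array([np.cos(np.radians(10)),np.sin(np.radians(10)),0])
def st(s):
    o=robot.observe(); F=np.array(o["ft_force"]); print(s,round(o["time"],2),np.array(o["tool_pos"]).round(5),"along",round(F@e,2),F.round(2)); return np.array(o["tool_pos"])
st("0"); robot.pause(.1); q=st("settled")
q[2]=.092+.0104; robot.line_to(q,vel=.01); robot.pause(.1); q=st("raised")
for i in range(4):
    h=robot.line_to(q+e*.003*(i+1),vel=.01,guard=4); st(h); 
    if h: break
E
```

```text
0 12.94 [ 0.49317 -0.08343  0.10207] along 0.26 [0.26 0.02 3.72]
settled 13.04 [ 0.4931  -0.08347  0.10207] along 2.49 [ 2.67 -0.77  3.57]
raised 13.44 [ 0.49302 -0.08336  0.10228] along 1.35 [ 1.5  -0.74  1.71]
True 13.65 [ 0.49336 -0.08328  0.10225] along -1.5 [-1.44 -0.46  4.45]
```

```bash
python3 - <<'E'
from h import *
e=np.array([np.cos(np.radians(10)),np.sin(np.radians(10)),0])
def st(s):
    o=robot.observe(); F=np.array(o["ft_force"]); print(s,round(o["time"],2),np.array(o["tool_pos"]).round(5),"along",round(F@e,2),F.round(2),np.array(o["torque"]).round(2)); return np.array(o["tool_pos"])
q=st("0"); 
q=q-e*.001
for dz in (.0004,.0008,.0012):
    robot.line_to(q+[0,0,dz],vel=.01); robot.pause(.05); p=st(dz)
    if robot.observe()["ft_force"][2]<-.8: break
for i in range(4):
    h=robot.line_to(p+e*.003*(i+1),vel=.01,guard=4); st(h); 
    if h: break
robot.pause(.1); st("settled")
E
```

```text
0 13.65 [ 0.49336 -0.08328  0.10225] along -1.5 [-1.44 -0.46  4.45] [-0.04 -0.08  0.04]
0.0004 13.96 [ 0.49209 -0.08334  0.10243] along -0.95 [-0.97  0.01  1.59] [ 0.06 -0.01  0.03]
0.0008 14.26 [ 0.49212 -0.08337  0.10273] along 1.08 [ 1.12 -0.15 -1.24] [-0.04  0.01  0.01]
True 14.52 [ 0.49357 -0.08306  0.10237] along -1.12 [-0.83 -1.78  3.15] [-0.21 -0.18 -0.09]
settled 14.62 [ 0.49354 -0.08307  0.10235] along -1.45 [-1.21 -1.51  3.6 ] [-0.31 -0.3  -0.08]
```

```bash
python3 - <<'E'
from h import *
e=np.array([np.cos(np.radians(10)),np.sin(np.radians(10)),0])
def st(s):
    o=robot.observe(); F=np.array(o["ft_force"]); print(s,round(o["time"],2),np.array(o["tool_pos"]).round(5),"along",round(F@e,2),F.round(2)); return np.array(o["tool_pos"])
q=st("0"); q=q-e*.0015; q[2]=.10315
robot.line_to(q,vel=.01); robot.pause(.1); st("back")
for i in range(12):
    robot.line_to(q+e*.0005*(i+1),vel=.01); p=st(i)
    F=np.array(robot.observe()["ft_force"])
    if F@e<-4 or F[2]>2.5: break
E
```

```text
0 14.62 [ 0.49354 -0.08307  0.10235] along -1.45 [-1.21 -1.51  3.6 ]
back 15.04 [ 0.49177 -0.08318  0.10283] along -0.08 [-0.23  0.81 -0.5 ]
0 15.29 [ 0.49253 -0.08318  0.10303] along 0.09 [ 0.24 -0.87 -1.3 ]
1 15.54 [ 0.4931  -0.08315  0.10317] along 0.85 [ 0.8   0.33 -1.06]
2 15.79 [ 0.49358 -0.08307  0.10315] along 0.36 [ 0.31  0.33 -1.18]
3 16.04 [ 0.49381 -0.08299  0.10309] along -2.6 [-2.62 -0.11  0.6 ]
4 16.29 [ 0.49398 -0.08293  0.103  ] along -4.95 [-4.88 -0.8   0.36]
```

The plate is now snug: the force along the push rises at tip x ≈ 0.578, which matches the seen step at 0.628 minus 50 mm. Next I'll follow the plate's tipping kinematics, with the blade tip 2.5 mm clear of the pad and lifting on the lip only.

```bash
cat > lift.py <<'E'
from h import *
YAW=9.0; ed=np.radians(10.2); e=np.array([np.cos(ed),np.sin(ed),0])
B0=np.array([.57793,-.06963,0]); S=B0+.050*e+[0,0,.0105]
def tip(th,c=2.5):
    t=np.radians(th); phi=.2*max(th,0); f=np.radians(phi); s,k=np.sin(t),np.cos(t)
    if th<=21.8: N=np.array([-(10*k+9*s)-40*k+4*s,40*s+4*k])
    elif th<=90: N=np.array([-5*s-50*k,50*s])
    else: N=np.array([8/s*k-5*s-50*k,-5*k+50*s])
    lip=np.array([-k,s]); A=N+(2.5*abs(np.sin(t-f))+c)*lip; B=A-2.5*np.array([-np.sin(f),np.cos(f)])
    return S+B[0]*1e-3*e+[0,0,B[1]*1e-3],phi
def pose(th,c=2.5): T,phi=tip(th,c); return tcp(T,phi,YAW)
E
python3 - <<'E'
from lift import *
for t in range(0,116,5): assert robot.ik(*pose(t)) is not None,t
def st(s):
    o=robot.observe(); F=np.array(o["ft_force"]); print(s,round(o["time"],2),"along",round(F@e,2),"z",round(F[2],2)); return F
q=np.array(robot.observe()["tool_pos"]); robot.line_to(q-e*.002,vel=.02); F0=st("back")
for t in list(range(0,61,5)):
    p,r=pose(t); robot.line_to(p,vel=.03,rotation=r); F=st(t)
    if np.linalg.norm(F-F0)>9: print("STOP"); break
T,phi=tip(60); C=cam("wrist"); cv2.imwrite("pics/w4.png",robot.grab_frame("wrist")); print(proj(C,T))
E
```

```text
back 16.57 along -0.18 z -1.99
0 16.82 along -0.07 z -1.99
5 17.07 along 0.13 z -3.55
10 17.32 along 0.56 z -2.21
15 17.57 along -0.61 z -1.88
20 17.82 along -0.68 z -1.99
25 18.07 along 0.1 z -3.06
30 18.32 along 0.15 z -3.96
35 18.57 along 0.74 z -2.04
40 18.82 along 0.01 z -3.56
45 19.07 along -0.64 z -2.23
50 19.32 along 0.04 z -2.71
55 19.57 along -0.15 z -1.87
60 19.82 along -0.59 z -2.52
[283.65377925  94.39767489]
```

View pics/w4.png

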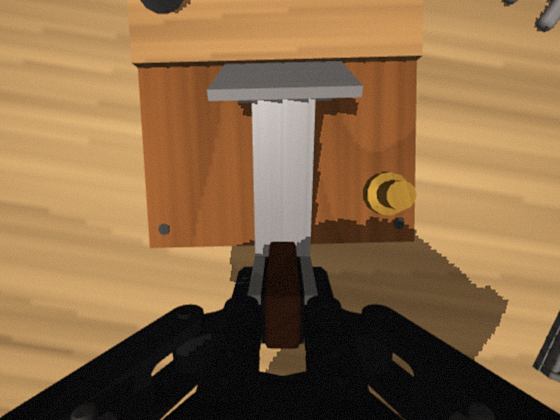

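The plate is standing at about 60° against the step, borne on the blade tip at (283,98). Forces are gentle, about 1 N. I'll continue past upright.

```bash
python3 - <<'E'
from lift import *
def st(s):
    o=robot.observe(); F=np.array(o["ft_force"]); print(s,round(o["time"],2),"along",round(F@e,2),"z",round(F[2],2)); return F
F0=st("")
for t in [65,70,75,80,84,88,91,94,97,100,103,106,109]:
    p,r=pose(t,2.5+min(1,(t-60)/30)); robot.line_to(p,vel=.025,rotation=r); F=st(t)
    if np.linalg.norm(F-F0)>9: print("STOP"); break
robot.pause(.3)
cv2.imwrite("pics/w5.png",robot.grab_frame("wrist"))
E
```

```text
19.87 along -0.77 z -1.09
65 20.12 along 0.34 z -2.14
70 20.39 along -0.18 z -1.87
75 20.68 along -0.18 z -1.28
80 20.97 along -0.75 z -0.99
84 21.23 along 0.14 z -1.91
88 21.51 along -0.44 z -1.59
91 21.76 along -0.79 z -1.51
94 22.01 along -1.31 z -1.54
97 22.26 along -0.56 z -1.4
100 22.51 along -0.03 z -1.35
103 22.76 along 0.27 z -1.31
106 23.01 along 0.31 z -1.43
109 23.26 along 0.75 z -1.54
```

View pics/w5.png

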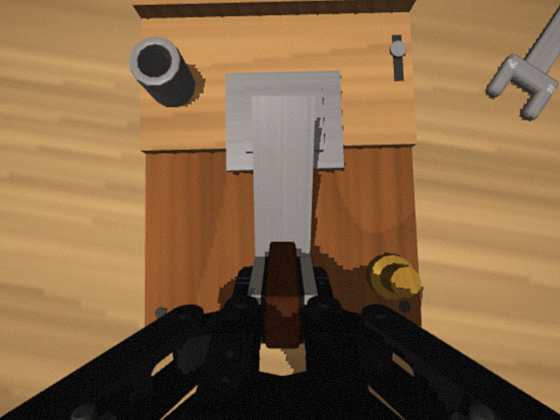

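The plate has tipped and lies pad up on the ledge, between rows 72 and 170, overhanging the step by about 8 mm. The ferrule and adapter are undisturbed. Now I'll return the lifter to its tray.

```bash
python3 - <<'E'
from lift import *
q=np.array(robot.observe()["tool_pos"]); robot.line_to(q+[0,0,.05]-e*.04,vel=.1)
q=np.array(robot.observe()["tool_pos"])
robot.line_to([q[0],q[1],max(q[2],.2)],vel=.1,rotation=[180,0,9])
g=[.5110,-.3093]
robot.move_pose([*g,.18],[180,0,-10.3]); robot.line_to([*g,.105],vel=.1); robot.pause(.1)
h=robot.line_to([*g,.0955],vel=.012,guard=2.5); o=robot.observe(); print(h,o["time"],o["tool_pos"],o["ft_force"])
robot.set_gripper(.05); robot.pause(.2); robot.line_to([*g,.20],vel=.08)
robot.move_pose([0.53,-0.17,0.40],[180,0,0]); print(robot.observe()["time"])
f=robot.grab_frame("wrist"); cv2.imwrite("pics/w6.png",cv2.resize(f[0:250,80:460],(760,500)))
E
```

```text
True 27.5667 [ 0.51094861 -0.30923854  0.09714826] [-0.95913141  0.12245553  5.11095386]
30.625
```

View pics/w6.png

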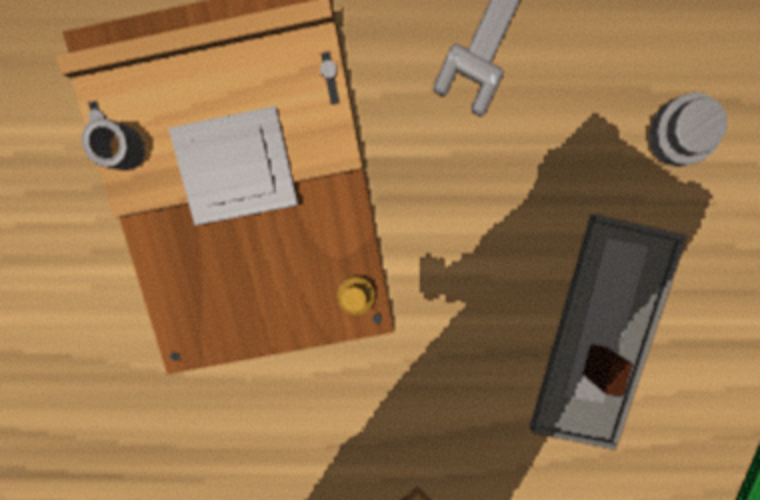

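The plate lies pad up on the ledge at (235,165), the lifter is flat in its tray at (610,320), and the bystanders are in place. I'll hand the job in.

```bash
python3 -c "
from plant import robot
print(robot.job_done())"
```

```text
the job is handed in; nothing more can be done
None
```

I tipped the plate over the step so it lies pad up on the ledge, laid the lifter back flat in its tray, and handed the job in at about 31 s; the interface gave no verdict.

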